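# Fill the viewing bin and hold the mirror on its marker

### The job

Lift the hinged metal tray by its bar and tip all four mineral samples into the viewing bin, then let the tray go back down. Then take the upright pin behind the small inspection mirror and turn the mirror until the white spot on the tablet (the bin's marker, seen by the little camera in the mirror) lies wholly inside the ring. The mirror is sprung, so finish while still holding the pin there with the gripper; leave the camera, the jar, the beaker, the stopper and the notebook where they are.

Things in the scene. Friction and masses are not known exactly. Their poses are not given: they have to be found in the camera images.
- station: Fixed viewing station on a white base board, 160 mm (x) by 420 mm (y), 12 mm thick. Origin on the bench under the centre of the bin; its y axis runs from the mirror end (y = -170 mm) through the bin (y = 0) to the tray (y = +55 to +180 mm), z up; at zero yaw its axes are the world's.
- bin_floor (a point): Centre of the bin's inner floor, 16 mm above the bench. Inner size 132 (station x) by 122 mm (y); clear side walls at x = +-68 mm, 90 mm high over the bench; white wall at y = -63 mm, 110 mm high, with the round marker on its outer face; low wall at y = +63 mm under the tray's hinge.
- tray_hinge (a point): Point at the middle of the tray's hinge line, which runs along the station's x axis at station y = +55 mm, 66 mm above the bench, over the bin's low wall.
- tray (a joint): Tip angle of the tray, rad: 0 = level at rest, grows as the far (+y) end is lifted, stop at 1.3. Aluminium, 116 mm wide, 125 mm long from the hinge, side and end walls 30 mm high, open towards the bin; 0.25 kg. The samples slide out by about 1.1 rad. Let go, it sinks back to 0 by its own weight, slowly (damped, 1 to 3 s).
- tray_bar (a point): Middle of the tray's round wooden lifting bar: 12 mm thick, 90 mm clear length along the station's x axis, carried by an arm at each end; 172 mm from the hinge (station +y) and 22 mm above the hinge line when level, so 88 mm above the bench; 41 mm of free room between bar and tray end wall. It turns with the tray and can turn between gripper pads.
- sample1: Mineral sample, rounded block 28 x 24 x 22 mm, about 35 g, lying in the tray. Origin at the centre of its underside.
- sample2: Mineral sample, six-sided crystal 28 mm wide, 26 mm high, about 35 g, in the tray. Origin at the centre of its underside.
- sample3: Mineral sample, rounded block 24 x 26 x 26 mm, about 35 g, in the tray. Origin at the centre of its underside.
- sample4: Mineral sample, six-sided crystal 30 mm wide, 22 mm high, about 35 g, in the tray. Origin at the centre of its underside.
- mirror (a joint): Angle of the inspection mirror (74 mm square, black frame) about its upright pivot, rad. 0 = at rest, face towards the station's +x; grows counter-clockwise seen from above, turning the face towards the bin (+y); stop at 1.4. A spring (0.05 N m at 0, 0.13 N m at 1.4 rad; 1 to 2 N at the pin) turns it back to 0 when let go.
- pivot (a point): Point on the mirror's upright pivot axis at the centre of the mirror, 85 mm above the bench, station x = 0, y = -170 mm.
- mirror_pin (a point): Upright round wooden pin on a crank arm behind the mirror: 12 mm thick, 42 mm tall, from 128 to 170 mm above the bench, 60 mm from the pivot axis, away from the mirror's face (station -x side at angle 0; as the angle grows it moves towards station -y). The point is the pin's foot, on its axis; crank arm and mirror lie below it.
- camera_arm (a joint): Angle of the camera's swing arm about the same pivot axis, rad, counter-clockwise from above; at 0 the camera stands on the pivot's +x side (station frame). It stays where it is unless pushed hard. Spot and ring coincide when mirror angle = 0.785 + half of this angle.
- lens (a point): Centre of the lens of the small grey camera (36 x 42 x 42 mm) on the swing arm, 124 mm from the pivot axis, 85 mm up, looking at the mirror. Camera top at 106 mm.
- marker (a point): Centre of the bin's marker, a white disc 18 mm across with a black rim and black middle, on the outer face of the tall wall, facing the mirror, 85 mm up. The camera sees it when the mirror's face points midway between the bearings of marker and lens from the pivot.
- ring (a point): Centre of the white ring (inner diameter 24 mm) on the dark screen of the grey tablet lying flat on the bench (110 x 205 x 9 mm, fixed). The ring shows where the marker must appear for the camera's present place; it stays still while the camera is left alone.
- spot (a point): Centre of the white spot (12 mm across) on the tablet's screen: the marker as the camera sees it in the mirror. It moves along the tablet's long side (towards the tablet's +y, within 0.2 rad of world +y) by 90 mm per rad of growing mirror angle, and lies on the ring's centre at the right angle.
- jar: Bystander: amber jar with black lid, 56 mm across, 85 mm high. Origin at the centre of its underside.
- beaker: Bystander: glass beaker, 70 mm across, 95 mm high. Origin at the centre of its underside.
- stopper: Bystander: red-brown rubber stopper, 40 mm across the top, 32 mm high. Origin at the centre of its underside.
- notebook: Bystander: notebook with grey marbled cover and black spine, 190 x 245 x 14 mm, lying flat. Origin at the centre of its underside.

How it is judged:
On the way, in this order (a step that is already met when the one before it is completed fails the run):
1. the tray is tipped (more than 0.35 rad) with all four samples lying in the bin (x of sample1 in the frame of station between -0.067 and 0.067 m and y of each of sample1, sample2, sample3, sample4 in the frame of station above -0.062 m and ((y of sample1 in the frame of station below 0.052 m and z of sample1 in the frame of station below 0.088 m) or (y of sample1 in the frame of station below 0.062 m and z of sample1 in the frame of station below 0.062 m)) and x of sample2 in the frame of station between -0.067 and 0.067 m and ((y of sample2 in the frame of station below 0.052 m and z of sample2 in the frame of station below 0.088 m) or (y of sample2 in the frame of station below 0.062 m and z of sample2 in the frame of station below 0.062 m)) and x of sample3 in the frame of station between -0.067 and 0.067 m and ((y of sample3 in the frame of station below 0.052 m and z of sample3 in the frame of station below 0.088 m) or (y of sample3 in the frame of station below 0.062 m and z of sample3 in the frame of station below 0.062 m)) and x of sample4 in the frame of station between -0.067 and 0.067 m and ((y of sample4 in the frame of station below 0.052 m and z of sample4 in the frame of station below 0.088 m) or (y of sample4 in the frame of station below 0.062 m and z of sample4 in the frame of station below 0.062 m)) and value of joint tray above 0.35 rad), for 0.1 s.
2. the tray is back down (under 0.1 rad) (value of joint tray below 0.1 rad), for 0.1 s.
3. the gripper holds the mirror's pin with the spot inside the ring (horizontal distance between spot and ring below 0.006 m and contact force between the fingers and mirror above 0.5 N), for 0.4 s.
At the end, for the whole second after the job is handed in: All four samples lie in the bin below its side walls' top, the tray is down (under 0.1 rad), the fingers press on the mirror's pin (over 0.5 N), the mirror is still, and the spot lies wholly inside the ring (centres within 6 mm) (all of step 3 and x of sample1 in the frame of station between -0.067 and 0.067 m and y of each of sample1, sample2, sample3, sample4 in the frame of station above -0.062 m and ((y of sample1 in the frame of station below 0.052 m and z of sample1 in the frame of station below 0.088 m) or (y of sample1 in the frame of station below 0.062 m and z of sample1 in the frame of station below 0.062 m)) and x of sample2 in the frame of station between -0.067 and 0.067 m and ((y of sample2 in the frame of station below 0.052 m and z of sample2 in the frame of station below 0.088 m) or (y of sample2 in the frame of station below 0.062 m and z of sample2 in the frame of station below 0.062 m)) and x of sample3 in the frame of station between -0.067 and 0.067 m and ((y of sample3 in the frame of station below 0.052 m and z of sample3 in the frame of station below 0.088 m) or (y of sample3 in the frame of station below 0.062 m and z of sample3 in the frame of station below 0.062 m)) and x of sample4 in the frame of station between -0.067 and 0.067 m and ((y of sample4 in the frame of station below 0.052 m and z of sample4 in the frame of station below 0.088 m) or (y of sample4 in the frame of station below 0.062 m and z of sample4 in the frame of station below 0.062 m)) and value of joint tray below 0.1 rad and velocity of joint mirror between -0.05 and 0.05 rad/s); the arm keeps its last pose, push and grip.
It fails at once if the jar is moved by more than 30 mm (distance of jar from where it was at the start of the episode above 0.03 m).
It fails at once if the beaker is moved by more than 30 mm (distance of beaker from where it was at the start of the episode above 0.03 m).
It fails at once if the rubber stopper is moved by more than 30 mm (distance of stopper from where it was at the start of the episode above 0.03 m).
It fails at once if the notebook is moved by more than 30 mm (distance of notebook from where it was at the start of the episode above 0.03 m).
It fails at once if the camera is pushed more than 8 mm from its place (distance of lens from where it was at the start of the episode above 0.008 m).
It also fails if it takes over 53 s, if anything falls off the work surface, if the arm or the gripper's body presses on something with over 40 N, if the wrist force passes 120 N, or if a joint passes its speed limit or range.

### The arm

A 6-joint arm with a two-finger parallel gripper is mounted at the origin on the work surface. World frame = base frame: x ahead of the robot, y to its left, z up, the work surface at z = 0. Lengths are in m, angles in rad, forces in N, time in s.
With the tool pointing down it reaches from about 0.425 to 0.95 m from the base axis. Payload 14.7 kg.
Tool frame: the origin (TCP) lies between the finger pads; the fingertips stand bot.nose_length ahead of it and the grasp point (between the pads) lies 3 mm ahead of it (bot.nose_length is the distance from the TCP to the fingertips, in m); z points along the fingers, y is the line along which they close (so a half turn about z gives the same grasp; the last joint's range is limited). The gripper opens to 85 mm and grips with 20 to 120 N. Pads are 22 mm wide; open, the fingers measure 114 mm over their backs; the gripper's body (76 mm by 85 mm) begins 54 mm behind the grasp point. The pads swing forward as they close: fully open they stand 13 mm farther back than shut.
Start: joints at [1.072, 0.48, 1.596, -0, 1.065, -0.047], TCP at [0.284, 0.585, 0.253] pointing down, gripper open.
Joint ranges: [-2.75, 2.75], [-0.82, 2.05], [0.23, 2.67], [-1.56, 4.7], [0.09, 2.69], [-2.92, 2.92]. Speed limits (rad/s): [1.89, 1.89, 2.39, 3.01, 3.01, 3.01].

### API

Orientations are given as a unit quaternion [x, y, z, w].
In Python, from cell import bot gives the robot as it stands.
- The arm moves only by the tool arm_command, never from a script. Its argument "commands" is a list of rows, each a list of 6 numbers: the shift along the tool's x, y, z normalised to -1 to 1, where 1 is 200 mm, then the turn, a rotation vector about the tool's x, y, z normalised to -1 to 1, where 1 is 0.5 rad. A call has 1 to 10 rows; each row is the pose to reach, as a shift and turn from the pose commanded when the call began, along the tool's axes at that moment; what a row does not reach only later rows make up. A row lasts 1/8 s, in which the tool goes at most 62.5 mm and 10.7 degrees, less where a joint would pass 70% of its speed; a pose out of reach is approached as far as the arm can. A call with a number of a shift or a turn outside -1 to 1 is refused whole. A call with a gripper value outside its range is refused whole. "jaw" is the closure, from 0 (fully open) to 1 (shut), set as the call begins (left out, the last holds). The fingers move at their own pace and stop on an object; "force" is the grip in N (left out, the last holds). Time passes only in rows, so rows that repeat a pose let the fingers close. It gives the time, the measured TCP pose, the force, the opening and the grip force at its end, in the units of the state.
- bot.read_state(): the state, without advancing time (a new reading comes with each control period).
- bot.camera(name): name is "scene" or "side" or "wrist"; returns a dict with "pixels" (384x512x3 uint8, red, green, blue), "range_z" (384x512 float32, m along the optical axis (not along the pixel's ray), 0 where there is no reading), "mtx" (3x3 intrinsics, pixels), "extrinsics" (4x4, takes a point from world to camera coordinates); the wrist camera has in their place "hand_eye" (4x4, takes a point from camera to tool coordinates, whose origin is the TCP and whose axes are the flange's). Camera axes: x right, y up, looking along -z (the intrinsics and any distortion apply to the point x, -y, -z); pixel columns grow to the right and rows downward; lengths in m; the calibration is good to about 2 mm. A picture is of the moment at which its call begins: read the wrist's pose just before it.
- bot.sign_off(): hands the job in; it is judged then, once.
The state is a dict: "clock": time; "joints": joint angles; "joint_vel": joint speeds; "tau": joint torques, N m; "ee_pos": TCP position; "orientation": TCP orientation; "ft_force": force on the tool from outside, world axes, zero at the start; "moment": the same for the moment, N m; "width": finger opening in m; "grasp_force": force on a finger pad.
Only numpy, scipy, OpenCV 4.12 (cv2) and the standard library are available. Lean on these libraries where they do the work, as an engineer would, in place of code of your own. Each camera call takes 0.05 s, during which the arm holds its last target. There are 200 camera calls.

## Working session

There is one attempt and no reset: what is moved stays moved. The work goes in short steps, Python scripts to look and compute and a tool call to move; the robot and the scene stay as the last step left them, time stands still between calls to the robot, and variables do not carry over. Pictures are saved under pics/ and viewed, at most 10 in all, crops included, and the job is handed in when it is done.

Besides the shell and the picture viewer there is one more tool, called in YAML: its name, and indented under it one key for each argument. arm_command: Moves the arm, as the interface text tells. Scaled input: -1 to 1 covers 200 mm each way for a shift and 0.5 rad each way for a turn. Its arguments: {"type":"object","properties":{"commands":{"type":"array"},"jaw":{"type":"number"},"force":{"type":"number"}},"required":["commands"]}

```bash
ls; mkdir -p pics; cat > h.py <<'E'
import numpy as np, cv2
from cell import bot
def cloud(c,T=None):
    z=c["range_z"]; K=c["mtx"]; h,w=z.shape
    v,u=np.mgrid[:h,:w]
    p=np.stack([(u-K[0,2])/K[0,0]*z,-(v-K[1,2])/K[1,1]*z,-z,np.ones_like(z)],-1)
    M=np.linalg.inv(c["extrinsics"]) if T is None else T
    P=(p@M.T)[...,:3]; P[z<=0]=np.nan
    return P
def save(c,n): cv2.imwrite("pics/"+n,c["pixels"][:,:,::-1])
E
python3 - <<'E'
from h import *
s=bot.read_state(); print(s["clock"],s["ee_pos"],s["orientation"],bot.nose_length)
a=bot.camera("scene");b=bot.camera("side")
save(a,"a.png");save(b,"b.png")
np.savez("ab.npz",ap=a["pixels"],aP=cloud(a),bp=b["pixels"],bP=cloud(b))
for c in(a,b): print(c["mtx"].round(1).tolist(),c["extrinsics"].round(3).tolist(),[k for k in c])
E
```

```text
pics
0.0 [0.28357948 0.58444447 0.25267175] [ 2.23985577e-01  9.74592273e-01 -5.82035329e-04 -1.54739648e-04] 0.022
[[399.8, 0.0, 252.1], [0.0, 399.8, 191.5], [0.0, 0.0, 1.0]] [[-0.231, 0.973, -0.0, 0.041], [-0.813, -0.193, 0.549, 0.405], [0.534, 0.127, 0.836, -1.576], [0.0, 0.0, 0.0, 1.0]] ['pixels', 'range_z', 'mtx', 'extrinsics']
[[467.5, 0.0, 255.0], [0.0, 467.5, 188.9], [0.0, 0.0, 1.0]] [[0.968, -0.249, -0.012, -0.533], [0.199, 0.742, 0.64, -0.24], [-0.15, -0.622, 0.768, -1.471], [0.0, 0.0, 0.0, 1.0]] ['pixels', 'range_z', 'mtx', 'extrinsics']
```

View pics/a.png

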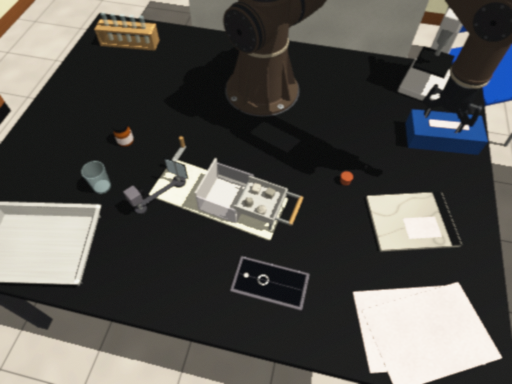

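View pics/b.png

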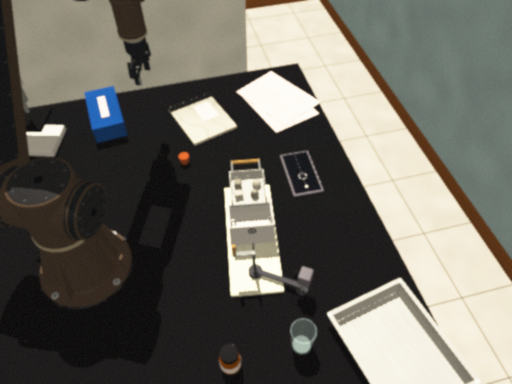

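The scene view shows the wooden bar at (296,209), the pin at (182,141), the camera at (135,195), and the tablet's spot at (246,275) and ring at (263,280). The side view shows the bar at (245,163) and the pin at (235,250).

```bash
python3 - <<'E'
from h import *
d=np.load("ab.npz")
for n,box in (("a",(160,330,120,240)),("b",(215,290,140,300))):
    p=d[n+"p"];P=d[n+"P"]
    hsv=cv2.cvtColor(p,cv2.COLOR_RGB2HSV)
    m=((hsv[...,0]>8)&(hsv[...,0]<24)&(hsv[...,1]>130)&(hsv[...,2]>90)).astype(np.uint8)
    k=np.zeros_like(m);x0,x1,y0,y1=box;k[y0:y1,x0:x1]=1;m*=k
    N,L,S,C=cv2.connectedComponentsWithStats(m)
    for i in range(1,N):
        if S[i,4]<6: continue
        Q=P[L==i];Q=Q[~np.isnan(Q[:,0])]
        md=np.median(Q,0);Q=Q[np.linalg.norm(Q-md,axis=1)<.08]
        u,s,vt=np.linalg.svd(Q-Q.mean(0),full_matrices=False)
        print(n,C[i].round(1),S[i],"med",md.round(3),"mean",Q.mean(0).round(3),"min",Q.min(0).round(3),"max",Q.max(0).round(3),"dir",vt[0].round(3))
# base board: white, z 8..16mm
for n in "ab":
    P=d[n+"P"];p=d[n+"p"]
    m=(abs(P[...,2]-.012)<.005)&(p.min(-1)>110)&(P[...,0]>.45)&(P[...,0]<.85)&(P[...,1]>-.25)&(P[...,1]<.25)
    m=cv2.morphologyEx(m.astype(np.uint8),cv2.MORPH_OPEN,np.ones((3,3)))
    Q=P[m>0][:,:2].astype(np.float32)
    if len(Q): print(n,len(Q),cv2.minAreaRect(Q),np.degrees(0))
# tablet
    hh=(P[...,2]<.03)&(p.min(-1)>120)&(P[...,0]>.75)&(P[...,0]<1.1)&(P[...,1]>-.2)&(P[...,1]<.4)
    N,L,S,C=cv2.connectedComponentsWithStats(hh.astype(np.uint8))
    for i in range(1,N):
        if S[i,4]>8: print(n,C[i].round(1),S[i],np.nanmean(P[L==i],0).round(4))
# camera body: high grey ~ z .09-.11
    m=(P[...,2]>.095)&(P[...,2]<.115)&(P[...,0]>.4)&(P[...,0]<.9)&(P[...,1]>-.4)&(P[...,1]<.4)
    N,L,S,C=cv2.connectedComponentsWithStats(m.astype(np.uint8))
    for i in range(1,N):
        if S[i,4]>8: print(n,"hi",C[i].round(1),S[i],np.nanmean(P[L==i],0).round(3))
E
```

```text
a [181.5 140.3] [179 136   6  10  35] med [ 0.45  -0.156  0.157] mean [ 0.451 -0.156  0.158] min [ 0.442 -0.162  0.137] max [ 0.456 -0.152  0.17 ] dir [ 0.185  0.088 -0.979]
a [295.5 210. ] [290 199  13  23 115] med [0.567 0.224 0.091] mean [0.574 0.224 0.092] min [0.532 0.214 0.086] max [0.612 0.235 0.096] dir [ 0.986 -0.164  0.009]
b [244.8 160.7] [232 158  26   6 111] med [0.577 0.225 0.09 ] mean [0.571 0.224 0.091] min [0.529 0.212 0.081] max [0.614 0.242 0.1  ] dir [-0.984  0.18  -0.013]
b [233.6 248.6] [233 245   2   9  16] med [ 0.449 -0.161  0.161] mean [ 0.449 -0.16   0.158] min [ 0.446 -0.163  0.136] max [ 0.452 -0.153  0.172] dir [-0.035 -0.117 -0.992]
a 1855 ((0.5977579951286316, -0.03999519348144531), (0.41988590359687805, 0.29614347219467163), 80.8517074584961) 0.0
a [245.9 274.6] [244 273   5   4  17] [0.7681 0.122  0.0103]
a [260.  276.2] [258 275   6   4  12] [0.7632 0.1622 0.0092]
a [265.5 282.6] [262 280   7   5  10] [0.7786 0.1816 0.0109]
a [183.4 377.9] [159 367  65  17 575] [ 0.9855 -0.1068 -0.7501]
a hi [205.5 176.8] [195 158  22  38 123] [ 0.529 -0.062  0.105]
a hi [175.7 164.9] [165 160  22  10  69] [ 0.507 -0.165  0.105]
a hi [132.6 192.9] [124 186  19  16 180] [ 0.634 -0.255  0.103]
b 1687 ((0.5959196090698242, -0.041708409786224365), (0.4188125729560852, 0.2947344481945038), 80.75180053710938) 0.0
b [306.  185.8] [305 184   3   4  10] [0.768  0.122  0.0122]
b hi [250.8 226.2] [229 223  45   8 170] [ 0.523 -0.061  0.104]
b hi [304.1 273.8] [294 266  19  17 204] [ 0.629 -0.259  0.104]
```

arm_command:
  commands:
    - [-1,-0.48,0,0,0,0]
    - [-1,-0.48,0,0,0,0]
    - [-1,-0.48,0,0,0,0]
    - [-1,-0.48,0,0,0,0]
    - [-1,-0.48,0,0,0,0]
  jaw: 0.4
  force: 30

```text
clock: 0.72
ee_pos: [0.4231, 0.4091, 0.2531]
orientation: [0.225, 0.974, -0.0, -0.0]
ft_force: [-0.8, 1.2, 0.5]
width: 0.0511
grasp_force: 0.0
```

arm_command:
  commands:
    - [-1,-0.48,0.1,0,0,-0.2]
    - [-1,-0.48,0.1,0,0,-0.58]
    - [-1,-0.48,0.1,0,0,-0.58]
    - [-1,-0.48,0.1,0,0,-0.58]
    - [-1,-0.48,0.1,0,0,-0.58]
    - [-1,-0.48,0.1,0,0,-0.58]

```text
clock: 1.48
ee_pos: [0.5593, 0.2382, 0.233]
orientation: [0.081, 0.997, 0.0, -0.0]
ft_force: [0.7, 0.6, 0.5]
width: 0.0511
grasp_force: 0.0
```

```bash
python3 - <<'E'
from h import *
from scipy.spatial.transform import Rotation as R
s=bot.read_state(); 
c=bot.camera("wrist");save(c,"w1.png")
T=np.eye(4);T[:3,:3]=R.from_quat(s["orientation"]).as_matrix();T[:3,3]=s["ee_pos"]
print(s["clock"],s["ee_pos"],T[:3,:3].round(3).tolist(),s["width"],s["joints"])
P=cloud(c,T@c["hand_eye"]);np.savez("w1.npz",p=c["pixels"],P=P)
hsv=cv2.cvtColor(c["pixels"],cv2.COLOR_RGB2HSV)
m=((hsv[...,0]>8)&(hsv[...,0]<24)&(hsv[...,1]>130)&(hsv[...,2]>90)).astype(np.uint8)
N,L,S,C=cv2.connectedComponentsWithStats(m)
for i in range(1,N):
    if S[i,4]<100: continue
    Q=P[L==i];Q=Q[~np.isnan(Q[:,0])]
    u,ss,vt=np.linalg.svd(Q-Q.mean(0),full_matrices=False)
    print(C[i].round(1),S[i],Q.mean(0).round(4),Q.min(0).round(3),Q.max(0).round(3),vt[0].round(3))
E
```

```text
1.475 [0.55929047 0.23816828 0.23304364] [[-0.987, 0.161, -0.001], [0.161, 0.987, 0.0], [0.001, -0.0, -1.0]] 0.051052521518962724 [ 3.52512475e-01  4.42354708e-01  1.71771756e+00  4.26383672e-04
  9.82151771e-01 -1.05676792e+00]
```

View pics/w1.png

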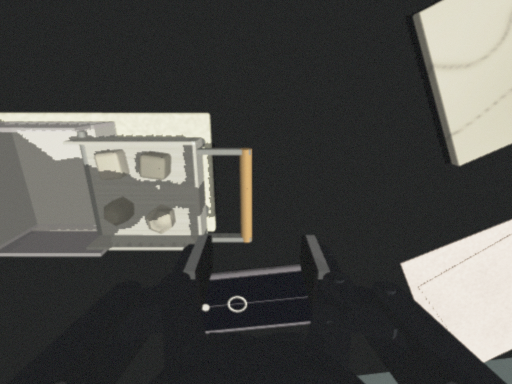

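The wrist view shows the bar at (247,195), square to the fingers, with the four samples in the tray. I'll loosen the colour mask and measure it again.

```bash
python3 - <<'E'
from h import *
d=np.load("w1.npz");p=d["p"].astype(int);P=d["P"]
m=np.zeros(p.shape[:2],bool);m[140:250,238:258]=1
print(p[195,240:256].tolist())
m&=(p[...,0]-p[...,2]>50)
Q=P[m];Q=Q[np.isfinite(Q[:,0])];print(m.sum(),len(Q))
Q=Q[Q[:,2]>.06]
u,ss,vt=np.linalg.svd(Q-Q.mean(0),full_matrices=False)
print(Q.mean(0).round(4),Q.min(0).round(3),Q.max(0).round(3),vt[0].round(3))
tip=np.array([.5593,.2382]);R=np.array([[-.987,.161],[.161,.987]])
print((Q.mean(0)[:2]-tip)@R)
E
```

```text
[[87, 75, 56], [124, 103, 70], [153, 123, 83], [172, 140, 95], [190, 155, 104], [204, 164, 108], [215, 175, 116], [219, 180, 117], [219, 182, 120], [217, 180, 117], [208, 170, 111], [172, 140, 94], [77, 66, 52], [40, 42, 42], [36, 40, 39], [36, 39, 40]]
964 960
[0.5668 0.227  0.093 ] [0.52  0.214 0.088] [0.619 0.24  0.096] [ 0.986 -0.165  0.001]
[-0.00921153 -0.00981446]
```

arm_command:
  commands:
    - [-0.05,-0.05,0,0,0,0]
    - [-0.05,-0.05,0.2,0,0,0]
    - [-0.05,-0.05,0.4,0,0,0]
    - [-0.05,-0.05,0.6,0,0,0]
    - [-0.05,-0.05,0.71,0,0,0]
    - [-0.05,-0.05,0.71,0,0,0]
    - [-0.05,-0.05,0.71,0,0,0]

```text
clock: 2.4
ee_pos: [0.5687, 0.2262, 0.0923]
orientation: [0.081, 0.997, 0.0, 0.001]
ft_force: [0.2, 0.6, 1.1]
width: 0.0509
grasp_force: 0.0
```

arm_command:
  commands:
    - [0,0,0,0,0,0]
    - [0,0,0,0,0,0]
    - [0,0,0,0,0,0]
    - [0,0,0,0,0,0]
    - [0,0,0,0,0,0]
    - [0,0,0,0,0,0]
  jaw: 1
  force: 30

```text
clock: 3.15
ee_pos: [0.5684, 0.2256, 0.0921]
orientation: [0.081, 0.997, -0.0, 0.0]
ft_force: [-1.1, -5.5, 7.7]
width: 0.0107
grasp_force: 29.2
```

arm_command:
  commands:
    - [0,-0.015,-0.085,0,0,0]
    - [0,-0.04,-0.17,0,0,0]
    - [0,-0.07,-0.25,0,0,0]
    - [0,-0.11,-0.325,0,0,0]
    - [0,-0.16,-0.4,0,0,0]
    - [0,-0.21,-0.465,0,0,0]
    - [0,-0.275,-0.53,0,0,0]
    - [0,-0.34,-0.585,0,0,0]
    - [0,-0.41,-0.63,0,0,0]
    - [0,-0.49,-0.675,0,0,0]

```text
clock: 4.4
ee_pos: [0.5529, 0.13, 0.229]
orientation: [0.081, 0.997, 0.001, 0.002]
ft_force: [-0.4, 6.1, 2.0]
width: 0.011
grasp_force: 29.2
```

arm_command:
  commands:
    - [0,-0.04,-0.018,0,0,0]
    - [0,-0.08,-0.033,0,0,0]
    - [0,-0.12,-0.046,0,0,0]
    - [0,-0.16,-0.058,0,0,0]
    - [0,-0.16,-0.058,0,0,0]
    - [0,-0.16,-0.058,0,0,0]

```text
clock: 5.15
ee_pos: [0.5475, 0.0975, 0.2397]
orientation: [0.081, 0.997, 0.0, 0.001]
ft_force: [1.7, 3.2, 9.7]
width: 0.011
grasp_force: 31.4
```

```bash
python3 - <<'E'
from h import *
s=bot.read_state();print(s["ee_pos"],s["ft_force"],s["width"])
a=bot.camera("scene");b=bot.camera("side")
A=cv2.resize(a["pixels"][130:260,170:330],None,fx=4,fy=4)[:,:400*2]
B=cv2.resize(b["pixels"][140:270,200:300],None,fx=4,fy=4)
cv2.imwrite("pics/t.png",cv2.resize(np.hstack([A,B])[:,:,::-1],(800,400)))
E
```

```text
[0.54751361 0.09754102 0.2396673 ] [1.67741939 3.15523715 9.67046273] 0.010988173611482329
```

View pics/t.png

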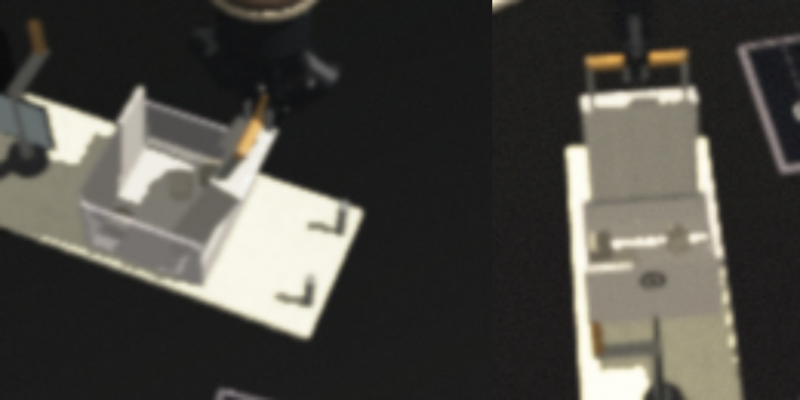

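The tray stands steep. Two samples are visible in the bin in the side view, at (600,240) and (678,238). I'll hold a moment, then check the bin's points in the station frame.

arm_command:
  commands:
    - [0,-0.02,-0.005,0,0,0]
    - [0,-0.035,-0.008,0,0,0]
    - [0,-0.035,-0.008,0,0,0]
    - [0,-0.035,-0.008,0,0,0]

```text
clock: 5.75
ee_pos: [0.5464, 0.0906, 0.2411]
orientation: [0.081, 0.997, 0.0, 0.001]
ft_force: [2.1, 3.3, 8.5]
width: 0.0109
grasp_force: 31.4
```

```bash
python3 - <<'E'
from h import *
yaw=-.163;cx,sx=np.cos(yaw),np.sin(yaw);X=np.array([cx,sx]);Y=np.array([-sx,cx])
O=np.array([.569,.2265])-.227*Y;print("O",O)
ims=[]
for n in("scene","side","wrist"):
    if n=="wrist":
        c=bot.camera(n);save(c,"w2.png");ims.append(c["pixels"]);continue
    c=bot.camera(n);P=cloud(c);p=P[...,:2]-O
    x=p@X;y=p@Y;z=P[...,2]
    m=(abs(x)<.064)&(y>-.058)&(y<.1)&(z>.028)&(z<.2)
    # tray floor plane at 1.2: list cells
    H={}
    for a,b,q in zip(x[m],y[m],z[m]):
        H.setdefault((int(a//.015)*15,int(b//.015)*15),[]).append(q)
    print(n,{k:(len(v),int(1000*np.median(v))) for k,v in sorted(H.items()) if len(v)>2 and k[1]<50})
    r,cc=((130,170) if n=="scene" else (180,205))
    ims.append(cv2.resize(c["pixels"][r:r+100,cc:cc+133],(512,384),interpolation=cv2.INTER_CUBIC))
cv2.imwrite("pics/t2.png",cv2.resize(np.hstack(ims)[:,:,::-1],(800,200)))
E
```

```text
O [0.53216263 0.00250891]
scene {(-75, -60): (28, 59), (-75, -45): (33, 62), (-75, -30): (32, 60), (-75, -15): (29, 63), (-75, 0): (34, 59), (-75, 15): (17, 78), (-60, 0): (8, 39), (-60, 15): (5, 41), (-60, 30): (13, 104), (-45, -15): (5, 36), (-45, 0): (9, 37), (-45, 15): (5, 39), (-30, -15): (16, 38), (-30, 0): (12, 37), (-15, -15): (14, 36), (-15, 0): (9, 36), (30, -60): (4, 37), (30, -45): (13, 39), (45, 30): (9, 85), (45, 45): (22, 97), (60, 30): (22, 95), (60, 45): (51, 121)}
side {(-75, 15): (4, 37), (-75, 45): (3, 71), (-60, 0): (19, 36), (-60, 15): (19, 40), (-60, 30): (15, 99), (-60, 45): (33, 90), (-45, -15): (9, 39), (-45, 0): (11, 36), (-45, 15): (11, 41), (-45, 45): (30, 71), (-30, -15): (10, 41), (-30, 0): (9, 39), (-30, 45): (30, 70), (-15, -15): (4, 40), (-15, 45): (33, 75), (0, 45): (35, 69), (15, 15): (9, 34), (15, 45): (25, 72), (30, 0): (5, 30), (30, 15): (21, 36), (30, 30): (6, 38), (30, 45): (32, 74), (45, 15): (7, 75), (45, 30): (12, 107), (45, 45): (56, 82), (60, 45): (4, 69)}
```

View pics/t2.png

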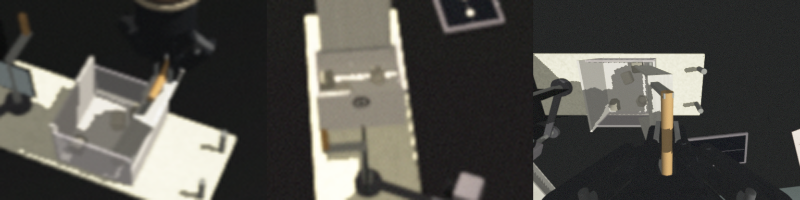

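Points at four separate spots at floor height show all four samples in the bin, at station (-50,8), (-22,-5), (35,20) and (38,-48) mm. Next I lower the tray.

arm_command:
  commands:
    - [0,0.117,0.035,0,0,0]
    - [0,0.195,0.066,0,0,0]
    - [0,0.275,0.111,0,0,0]
    - [0,0.345,0.156,0,0,0]
    - [0,0.41,0.211,0,0,0]
    - [0,0.475,0.276,0,0,0]
    - [0,0.525,0.341,0,0,0]
    - [0,0.575,0.416,0,0,0]
    - [0,0.615,0.491,0,0,0]
    - [0,0.645,0.571,0,0,0]

```text
clock: 7.15
ee_pos: [0.5667, 0.2184, 0.1241]
orientation: [0.081, 0.997, -0.0, -0.0]
ft_force: [5.0, -2.4, 1.4]
width: 0.0108
grasp_force: 31.6
```

arm_command:
  commands:
    - [0,0.015,0.045,0,0,0]
    - [0,0.025,0.085,0,0,0]
    - [0,0.035,0.13,0,0,0]
    - [0,0.04,0.17,0,0,0]
    - [0,0.04,0.17,0,0,0]
    - [0,0.04,0.17,0,0,0]

```text
clock: 7.9
ee_pos: [0.5679, 0.2257, 0.0911]
orientation: [0.081, 0.997, -0.0, -0.0]
ft_force: [2.7, -4.7, 3.3]
width: 0.0109
grasp_force: 32.4
```

arm_command:
  commands:
    - [0,0,0,0,0,0]
    - [0,0,0,0,0,0]
    - [0,0,0,0,0,0]
    - [0,0,0,0,0,0]
    - [0,0,-0.2,0,0,0]
    - [0,0,-0.45,0,0,0]
    - [0,0,-0.7,0,0,0]
    - [0,0,-0.7,0,0,0]
    - [0,0,-0.7,0,0,0]
  jaw: 0.4

```text
clock: 9.02
ee_pos: [0.5677, 0.2258, 0.2309]
orientation: [0.081, 0.997, -0.0, -0.0]
ft_force: [-0.2, 0.2, 0.3]
width: 0.0513
grasp_force: 0.0
```

arm_command:
  commands:
    - [0.14,-1,0,0,0,0]
    - [0.14,-1,0,0,0,0]
    - [0.14,-1,0,0,0,0]
    - [0.14,-1,0,0,0,0]
    - [0.14,-1,0,0,0,0]

```text
clock: 9.65
ee_pos: [0.5077, 0.0324, 0.2304]
orientation: [0.082, 0.997, 0.0, -0.001]
ft_force: [-0.0, 0.7, -0.2]
width: 0.0513
grasp_force: 0.0
```

arm_command:
  commands:
    - [0.14,-0.97,0,0,0,0]
    - [0.14,-0.97,0,0,0,0]
    - [0.14,-0.97,0,0,0,0]
    - [0.14,-0.97,0,0,0,0]
    - [0.14,-0.97,0,0,0,0]
    - [0.14,-0.97,0,0,0,0]

```text
clock: 10.4
ee_pos: [0.45, -0.1524, 0.231]
orientation: [0.08, 0.997, 0.0, -0.0]
ft_force: [0.9, 0.2, -0.4]
width: 0.0511
grasp_force: 0.0
```

```bash
python3 - <<'E'
from h import *
from scipy.spatial.transform import Rotation as R
s=bot.read_state(); 
c=bot.camera("wrist")
T=np.eye(4);T[:3,:3]=R.from_quat(s["orientation"]).as_matrix();T[:3,3]=s["ee_pos"]
print(s["clock"],s["ee_pos"],s["width"],s["joints"])
M=T@c["hand_eye"];P=cloud(c,M)
p=c["pixels"].astype(int)
m=((p[...,0]-p[...,2]>40)&(P[...,2]>.12)&(P[...,2]<.18)).astype(np.uint8)
N,L,S,C=cv2.connectedComponentsWithStats(m)
for i in range(1,N):
    if S[i,4]<15: continue
    Q=P[L==i]
    t=Q[Q[:,2]>.164];q=t.mean(0) if len(t) else Q.mean(0)
    print(C[i].round(1),S[i],q.round(4),Q.min(0).round(3),Q.max(0).round(3),"tool",(T[:3,:3].T@(q-T[:3,3])).round(4))
b=bot.camera("side");pb=b["pixels"];PB=cloud(b)
hh=(PB[...,2]<.03)&(pb.min(-1)>120)&(PB[...,0]>.7)&(PB[...,0]<.85)&(PB[...,1]>.05)&(PB[...,1]<.25)
N,L,S,C=cv2.connectedComponentsWithStats(hh.astype(np.uint8))
for i in range(1,N):
    if S[i,4]>3: print(C[i].round(1),S[i],np.nanmean(PB[L==i],0).round(4))
im=np.hstack([cv2.resize(c["pixels"],(400,300)),cv2.resize(pb[140:280,210:397],(400,300))])
cv2.imwrite("pics/w3.png",im[:,:,::-1])
E
```

```text
10.4 [ 0.44996246 -0.15244206  0.23102151] 0.051130897441056845 [-3.90684447e-01  2.65178252e-01  2.01020354e+00  3.75115784e-04
  8.66661336e-01 -1.80158574e+00]
[250.5 206.9] [243 191  15  31 342] [ 0.4445 -0.1557  0.1694] [ 0.44  -0.161  0.133] [ 0.451 -0.15   0.171] tool [ 0.0048 -0.0042  0.0616]
[288.2 177.4] [285 168   7  19  20] [0.7198 0.1795 0.0086]
[299. 176.] [298 175   3   3   5] [0.7594 0.1751 0.0088]
[305.5 174.5] [305 174   2   2   4] [0.7847 0.1769 0.0077]
[306.  185.8] [305 184   3   4  10] [0.7687 0.1235 0.0102]
[293.5 191.8] [292 188   5   7  10] [0.7179 0.1093 0.0094]
```

View pics/w3.png

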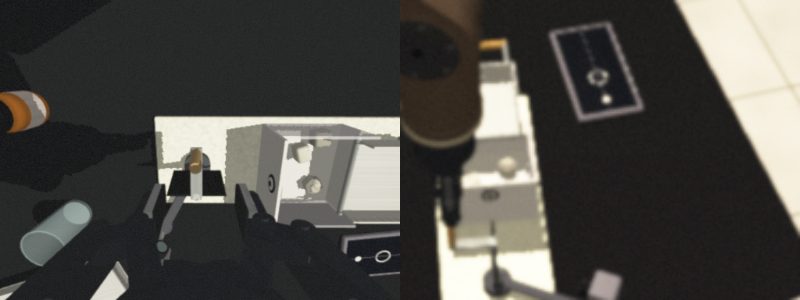

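Left panel (wrist view): the pin at (196,160) lies between the open fingers and the samples are in the bin. Right panel (side view): the spot and ring are on the tablet at (606,99) and (598,77).

arm_command:
  commands:
    - [0.025,-0.02,0,0,0,0]
    - [0.025,-0.02,0.15,0,0,0]
    - [0.025,-0.02,0.3,0,0,0]
    - [0.025,-0.02,0.38,0,0,0]
    - [0.025,-0.02,0.38,0,0,0]
    - [0.025,-0.02,0.38,0,0,0]

```text
clock: 11.25
ee_pos: [0.444, -0.1571, 0.1559]
orientation: [0.081, 0.997, -0.0, 0.0]
ft_force: [-0.2, 0.6, -0.5]
width: 0.0511
grasp_force: 0.0
```

arm_command:
  commands:
    - [0,0,0,0,0,0]
    - [0,0,0,0,0,0]
    - [0,0,0,0,0,0]
    - [0,0,0,0,0,0]
    - [0,0,0,0,0,0]
    - [0,0,0,0,0,0]
  jaw: 1
  force: 30

```text
clock: 12.0
ee_pos: [0.4439, -0.1571, 0.1558]
orientation: [0.081, 0.997, -0.0, 0.0]
ft_force: [-1.4, 1.3, 7.0]
width: 0.0112
grasp_force: 29.2
```

arm_command:
  commands:
    - [-0.001,-0.028,0,0,0,0]
    - [-0.005,-0.057,0,0,0,0]
    - [-0.012,-0.084,0,0,0,0]
    - [-0.021,-0.111,0,0,0,0]
    - [-0.033,-0.136,0,0,0,0]
    - [-0.046,-0.16,0,0,0,0]
    - [-0.046,-0.16,0,0,0,0]
    - [-0.046,-0.16,0,0,0,0]
    - [-0.046,-0.16,0,0,0,0]

```text
clock: 13.12
ee_pos: [0.4475, -0.1901, 0.1555]
orientation: [0.081, 0.997, 0.0, -0.0]
ft_force: [-3.0, 0.6, 6.0]
width: 0.0109
grasp_force: 29.7
```

```bash
cat > spot.py <<'E'
from h import *
s=bot.read_state();print(s["clock"],s["ee_pos"],s["ft_force"],s["grasp_force"])
ims=[]
for n,(r,q) in (("scene",(255,225)),("side",(145,275))):
    c=bot.camera(n);p=c["pixels"];K=c["mtx"];M=np.linalg.inv(c["extrinsics"])
    ims.append(cv2.resize(p[r:r+50,q:q+60],(400,333),interpolation=cv2.INTER_CUBIC))
    g=p.min(-1).astype(float)
    # rectify the tablet plane z=.0095 to a 1 mm/px map
    x=np.arange(.74,.80,.0005);y=np.arange(.10,.21,.0005);X,Y=np.meshgrid(x,y)
    w=np.stack([X,Y,np.full_like(X,.0095),np.ones_like(X)],-1)@c["extrinsics"].T
    u=K[0,2]+K[0,0]*w[...,0]/-w[...,2];v=K[1,2]+K[1,1]*w[...,1]/w[...,2]
    I=cv2.remap(p,u.astype(np.float32),v.astype(np.float32),cv2.INTER_LINEAR)
    b=(I.min(-1)>100).astype(np.uint8)
    N,L,S,C=cv2.connectedComponentsWithStats(b)
    for i in range(1,N):
        if S[i,4]>40: print(n,[.74+C[i][0]*.0005,.10+C[i][1]*.0005],S[i,2:]*.5)
    ims.append(cv2.resize(I,(240,333)))
cv2.imwrite("pics/sp.png",cv2.resize(np.hstack(ims)[:,:,::-1],(800,208)))
E
python3 spot.py
```

```text
13.125 [ 0.44749627 -0.19010987  0.15554412] [-2.9673521   0.6349043   6.04957363] 29.68737691640854
scene [np.float64(0.7691688163884673), np.float64(0.17360925644916542)] [  33.   33. 1318.]
side [np.float64(0.7707236537826231), np.float64(0.17388685166831847)] [  33.5   32.5 1513.5]
```

View pics/sp.png

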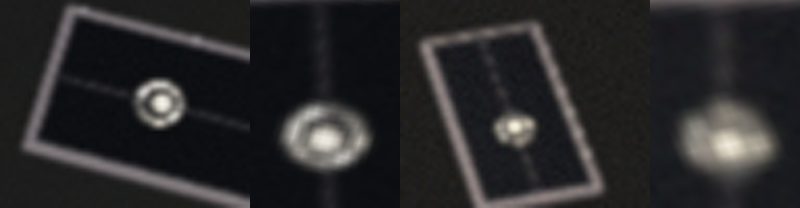

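The spot lies inside the ring, slightly towards +y. I'll put a number on the offset.

```bash
cat >> spot.py <<'E'
    # spot peak against ring centre
    G=cv2.GaussianBlur(I.min(-1).astype(np.float32),(0,0),3)
    i=1+np.argmax(S[1:,4]);cx,cy=C[i];x0,y0,w0,h0=S[i,:4]
    H=np.where(np.hypot(*(np.mgrid[:G.shape[0],:G.shape[1]]-np.array([cy,cx])[:,None,None]))<16,G,0)
    k=H>.93*H.max();yy,xx=np.nonzero(k)
    print(n,"spot-ring mm", (xx.mean()-(x0+w0/2))*.5,(yy.mean()-(y0+h0/2))*.5)
E
sed -i 's/^    # spot peak/    # spot peak/' spot.py
python3 - <<'E'
t=open('spot.py').read()
a,b=t.split("cv2.imwrite"); l,rest=b.split("\n",1)
open('spot.py','w').write(a+rest)
E
python3 spot.py
```

```text
13.225 [ 0.44744625 -0.19010121  0.15552108] [-2.90738184  1.04671634  6.02727071] 29.686059951782227
scene [np.float64(0.7691568664643399), np.float64(0.17361551593323218)] [  33.   33. 1318.]
scene spot-ring mm -0.5454545454545467 1.8295454545454533
side [np.float64(0.7707432078559738), np.float64(0.1738453355155483)] [  34.5   33.  1527.5]
side spot-ring mm -0.2155172413793096 4.224137931034477
```

arm_command:
  commands:
    - [0.005,0.008,0,0,0,0]
    - [0.005,0.008,0,0,0,0]
    - [0.005,0.008,0,0,0,0]
    - [0.005,0.008,0,0,0,0]
    - [0.005,0.008,0,0,0,0]
    - [0.005,0.008,0,0,0,0]

```text
clock: 14.08
ee_pos: [0.4469, -0.1886, 0.1556]
orientation: [0.081, 0.997, -0.0, 0.0]
ft_force: [-3.5, -1.2, 5.7]
width: 0.0112
grasp_force: 29.6
```

```bash
python3 spot.py
```

```text
14.075 [ 0.44685442 -0.1885819   0.15556729] [-3.45763489 -1.2284846   5.73720839] 29.647881388664246
scene [np.float64(0.7691252877973906), np.float64(0.17246105141980045)] [  33.   33. 1303.]
scene spot-ring mm -0.6588235294117659 -0.8294117647058812
side [np.float64(0.7705996968676322), np.float64(0.17298635904344897)] [  33.5   30.  1484.5]
side spot-ring mm -0.3274647887323958 1.8028169014084483
```

arm_command:
  commands:
    - [0,0,0,0,0,0]
    - [0,0,0,0,0,0]
    - [0,0,0,0,0,0]
    - [0,0,0,0,0,0]

```text
clock: 14.68
ee_pos: [0.4468, -0.1886, 0.1556]
orientation: [0.081, 0.997, -0.0, -0.0]
ft_force: [-3.1, -1.6, 4.5]
width: 0.0114
grasp_force: 29.6
```

```bash
python3 -c "
from h import *
print(bot.sign_off())"
```

```text
the job is handed in; nothing more can be done
None
```

I handed the job in at about 14.7 s: all four samples are in the bin, the tray is back down, and the gripper holds the pin with the spot about 1 to 2 mm from the ring's centre; the hand-in returned no verdict.

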